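# Make up the gauge pile on the granite

### The arm

A 6-joint arm with a two-finger parallel gripper is mounted at the origin on the work surface. World frame = base frame: x ahead of the robot, y to its left, z up, the work surface at z = 0. Lengths are in m, angles in rad, forces in N, time in s.
With the tool pointing down it reaches from about 0.35 to 0.925 m from the base axis. Payload 6.4 kg.
Tool frame: the origin (TCP) lies midway between the tips of the shut fingers; the grasp point (between the pads) lies 19 mm behind it; z points along the fingers, y is the line along which they close (so a half turn about z gives the same grasp; the last joint's range is limited). The gripper opens to 94 mm and grips with 3 to 60 N. Pads are 16 mm wide; open, the fingers measure 119 mm over their backs; the gripper's body (75 mm by 177 mm) begins 78 mm behind the grasp point.
Start: joints at [1.004, 0.245, 1.558, -0, 1.339, -0.174], TCP at [0.249, 0.601, 0.18] pointing down, gripper open.
Joint ranges: [-3.13, 3.13], [-1.02, 2.26], [0.13, 2.54], [-0.95, 4.09], [0.21, 2.88], [-2.74, 2.74]. Speed limits (rad/s): [2.57, 2.57, 3.14, 3.14, 3.14, 3.14].

### API

Orientations are given as a unit quaternion [x, y, z, w].
In Python, from station import r gives the robot as it stands. The module is installed in compiled form; this text tells all that it offers.
- The arm moves only by the shell command python3 -m jog 'ROWS' [OPENING] [FORCE]. ROWS is JSON, a list of rows, each an object with "delta_pos": the shift along the tool's x, y, z in m, a list of three; "rotation": the turn, a rotation vector about the tool's x, y, z in degrees, a list of three. A call has 1 to 8 rows; each row shifts and turns the commanded pose from where the row before left it, along the tool's axes as they then stand; what a row does not reach is not made up. A row lasts 1/12 s, in which the tool goes at most 41.7 mm and 7.16 degrees, less where a joint would pass 70% of its speed; a pose out of reach is approached as far as the arm can. A call is refused whole if a number of a shift passes 0.0417 or a number of a turn 7.16, either way. A call with a gripper value outside its range is refused whole. OPENING is the opening, from 0 (shut) to 1 (fully open), set as the call begins (- or left out, the last holds). The fingers move at their own pace and stop on an object; FORCE is the grip in N (left out, the last holds). Time passes only in rows, so rows that do not move let the fingers close. It gives the time, the measured TCP pose, the force, the opening and the grip force at its end, in the units of the state.
- r.get_state(): the state, without advancing time (a new reading comes with each control period).
- r.read_camera(name): name is "scene" or "side" or "wrist"; returns a dict with "color" (384x512x3 uint8, red, green, blue), "z_map" (384x512 float32, m along the optical axis (not along the pixel's ray), 0 where there is no reading), "fx", "fy", "cx", "cy" (pixels), "k1" (the pictures are not rectified: a ray, as slopes to the right and down, at radius r is drawn at 1 + k1 r^2 times it, then the intrinsics apply), "rvec" (rotation vector, rad) and "tvec" (3), from world to camera coordinates, as OpenCV has them; the wrist camera has in their place "hand_eye" (4x4, takes a point from camera to tool coordinates, whose origin is the TCP and whose axes are the flange's). Camera axes: x right, y down, z forward; pixel columns grow to the right and rows downward; lengths in m; the calibration is good to about 2 mm. A picture is of the moment at which its call begins: read the wrist's pose just before it.
- r.finish_job(): hands the job in; it is judged then, once.
The state is a dict: "t": time; "joint_positions": joint angles; "qd": joint speeds; "tau": joint torques, N m; "tcp_pos": TCP position; "eef_rot": TCP orientation; "force": force on the tool from outside, world axes, zero at the start; "wrist_torque": the same for the moment, N m; "grip_width": opening from 0.0 (shut) to 1.0 (fully open); "gripper_force": force on a finger pad.
Only numpy, scipy, OpenCV 4.12 (cv2) and the standard library are available. Lean on these libraries where they do the work, as an engineer would, in place of code of your own. Each camera call takes 0.05 s, during which the arm holds its last target. There are 200 camera calls.

### The job

Draw the steel plate out from under the low shelf by its end, set it down on the table clear of the shelf and let go of it, then take it again by its middle and stack it squarely, edges flush, on the matching plate that lies on the granite slab. Then put the longer of the two wooden cases, lid up, squarely on top, so that all three outlines line up. Set things down gently without dropping them, do not shift the bottom plate, and leave everything else alone.

Things in the scene. Friction and masses are not known exactly. Their poses are not given: they have to be found in the camera images.
- plate: loose bare steel plate to be moved, 140 (x) x 56 (y) x 14 (z) mm, about 0.8 kg, two dark screw holes near its ends; lies flat on the table, about half of it under the low shelf and the other half sticking out of the shelf's front. Origin at the centre of its underside, x along its length (negative end sticks out), z up
- bottom_plate: loose steel plate of the same look and size, 140 x 56 x 14 mm, already lying flat on the granite slab: the bottom of the pile. Origin at the centre of its underside, x along its length
- long_case: loose closed wooden case, 140 (x) x 56 (y) x 36 (z) mm, about 0.4 kg, lid seam 23 mm up, small brass catch and hinges on its long sides; lies on the table lid up. Origin at the centre of its underside, x along its length, z up
- short_case: bystander: loose closed wooden case like the other but only 85 (x) x 56 (y) x 36 (z) mm. Origin at the centre of its underside
- shelf: fixed low shelf: aluminium slab 160 (x) x 240 (y) mm, underside 38 mm and top 52 mm above the table, on two dark blue feet (150 x 24 mm, centred at y = -100 and +100 mm), open at front and back. On it stand a dial comparator (110 mm tall, at x = 35, y = 40 mm) and a white cup (35 mm tall). Origin on the table below the slab's centre; the front edge, where the plate sticks out, is at x = -80 mm
- granite: fixed dark granite slab, 300 (x) x 200 (y) x 20 (z) mm. Origin at the centre of its underside
- v_block: bystander: loose dark steel V-block, 50 (x) x 40 (y) x 36 (z) mm, standing on the granite slab near its far edge. Origin at the centre of its underside
Mind the look-alikes: they are no part of the job. Leave any pink or purple look-alike of the long_case alone.

How it is judged:
On the way, in this order (a step that is already met when the one before it is completed fails the run):
1. the plate is drawn out clear of the shelf's front, lies flat on the table and has been let go (x of plate in the frame of shelf below -0.145 m and height (world z) of plate below 0.004 m and angle between plate's own z axis and vertical below 0.05 rad and linear speed of plate below 0.01 m/s and contact force between the fingers and plate below 0.1 N), for 0.2 s.
2. the plate lies squarely on the bottom plate and has been let go (x of plate in the frame of bottom_plate between -0.006 and 0.006 m and y of plate in the frame of bottom_plate between -0.006 and 0.006 m and z of plate in the frame of bottom_plate between 0.01 and 0.018 m and angle between the x axis of plate and the x axis of bottom_plate, either way round below 0.07 rad and angle between the z axis of plate and the z axis of bottom_plate, either way round below 0.05 rad and linear speed of plate below 0.01 m/s and contact force between the fingers and plate below 0.1 N), for 0.2 s.
At the end, for the whole second after the job is handed in: The plate lies flat on the bottom plate, and the long case lies lid up on the plate; each is centred on the one below within 6 mm along and across and lines up with it within 4 degrees, all are released and at rest, and the bottom plate lies on the granite within 20 mm of where it was (all of step 2 and x of long_case in the frame of plate between -0.006 and 0.006 m and y of long_case in the frame of plate between -0.006 and 0.006 m and z of long_case in the frame of plate between 0.01 and 0.018 m and angle between the x axis of long_case and the x axis of plate, either way round below 0.07 rad and angle between long_case's own z axis and vertical below 0.05 rad and linear speed of long_case below 0.01 m/s and contact force between the fingers and long_case below 0.1 N and height (world z) of bottom_plate below 0.024 m and distance of bottom_plate from where it was at the start of the episode below 0.02 m); the robot touches nothing.
It fails at once if the bottom plate is shifted by more than 20 mm (distance of bottom_plate from where it was at the start of the episode above 0.02 m).
It fails at once if the short case is moved by more than 25 mm (distance of short_case from where it was at the start of the episode above 0.025 m).
It fails at once if the V-block is moved by more than 25 mm (distance of v_block from where it was at the start of the episode above 0.025 m).
It fails at once if the plate is dropped (it falls from more than about 8 mm) (linear speed of plate above 0.4 m/s and contact force between the fingers and plate below 0.1 N).
It fails at once if the long case is dropped (it falls from more than about 8 mm) (linear speed of long_case above 0.4 m/s and contact force between the fingers and long_case below 0.1 N).
It also fails if it takes over 72 s, if anything falls off the work surface, if the arm or the gripper's body presses on something with over 40 N, if the wrist force passes 120 N, or if a joint passes its speed limit or range.

## Working session

There is one attempt and no reset: what is moved stays moved. The work goes in short steps, Python scripts to look and compute and a shell command to move; the robot and the scene stay as the last step left them, time stands still between calls to the robot, and variables do not carry over. Pictures are saved under pics/ and viewed, at most 10 in all, crops included, and the job is handed in when it is done.

```bash
mkdir -p pics; python3 - <<'E'
from station import r
import cv2,numpy as np
s=r.get_state();print({k:np.round(v,3) for k,v in s.items()})
for n in("scene","side"):
    c=r.read_camera(n);np.savez(f"{n}.npz",**c);cv2.imwrite(f"pics/{n}0.png",c["color"][...,::-1]);print(n,[(k,np.round(c[k],4)) for k in c if k not in("color","z_map")])
w=r.read_camera("wrist");np.savez("wrist.npz",**w);print(w["hand_eye"])
E
```

```text
{'t': np.float64(0.0), 'joint_positions': array([ 1.004,  0.246,  1.559, -0.   ,  1.339, -0.174]), 'qd': array([ 0.001,  0.003,  0.   , -0.   ,  0.002, -0.   ]), 'tau': array([ 1.0000e-03, -4.1583e+01, -3.1461e+01,  6.8000e-02,  3.3000e-02,
       -0.0000e+00]), 'tcp_pos': array([0.248, 0.6  , 0.179]), 'eef_rot': array([ 0.195,  0.981, -0.001, -0.   ]), 'force': array([ 0.314,  0.758, -0.252]), 'wrist_torque': array([-0.047, -0.047,  0.027]), 'gripper_force': np.float64(0.0), 'grip_width': np.float64(1.0)}
scene [('fx', np.float64(422.8476)), ('fy', np.float64(422.8476)), ('cx', np.float64(255.3176)), ('cy', np.float64(195.9636)), ('k1', np.float64(0.0299)), ('rvec', array([ 1.9832,  0.8876, -0.5174])), ('tvec', array([-0.3244, -0.139 ,  1.3846]))]
side [('fx', np.float64(360.7141)), ('fy', np.float64(360.7141)), ('cx', np.float64(259.233)), ('cy', np.float64(190.9601)), ('k1', np.float64(-0.0529)), ('rvec', array([ 2.217 , -0.2417,  0.1397])), ('tvec', array([-0.4964,  0.0828,  0.8915]))]
[[ 7.33700888e-04 -9.60471477e-01 -2.78377447e-01  8.02064048e-02]
 [ 9.99999660e-01  6.00150681e-04  5.64963248e-04 -7.24182961e-04]
 [-3.75562671e-04 -2.78377767e-01  9.60471591e-01 -2.05030983e-01]
 [ 0.00000000e+00  0.00000000e+00  0.00000000e+00  1.00000000e+00]]
```

View pics/scene0.png

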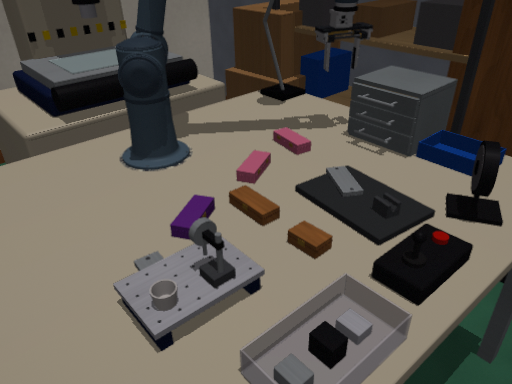

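View pics/side0.png

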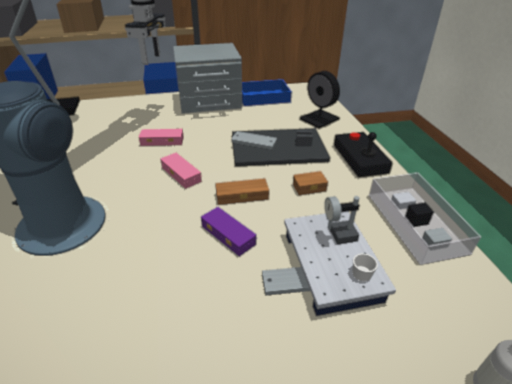

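```bash
cat > h.py <<'E'
import numpy as np,cv2
from scipy.spatial.transform import Rotation as R
def slopes(c,uv):
    p=(np.asarray(uv,float)-[c["cx"],c["cy"]])/[c["fx"],c["fy"]]; q=p.copy()
    for _ in range(15): q=p/(1+c["k1"]*(q**2).sum(-1,keepdims=True))
    return np.concatenate([q,np.ones(q.shape[:-1]+(1,))],-1)
def ext(c,st=None):   # camera->world R,t
    if "rvec" in c:
        M=R.from_rotvec(c["rvec"]).as_matrix().T; return M,-M@c["tvec"]
    T=R.from_quat(st["eef_rot"]).as_matrix(); H=c["hand_eye"]
    return T@H[:3,:3], T@H[:3,3]+st["tcp_pos"]
def plane(c,uv,z,st=None):
    M,t=ext(c,st); d=slopes(c,uv)@M.T
    return t+d*((z-t[2])/d[...,2])[...,None]
def cloud(c,st=None):
    M,t=ext(c,st); g=np.stack(np.meshgrid(np.arange(512),np.arange(384)),-1)
    return t+(slopes(c,g)*c["z_map"][...,None])@M.T
def rect(xy):
    (cx,cy),(w,h),a=cv2.minAreaRect((np.asarray(xy)*1000).astype(np.float32))
    if w<h: w,h,a=h,w,a+90
    return np.round([cx,cy,w,h,(a+90)%180-90],1)
def face(c,seed,z,tol=14,st=None,grow=None):
    """flat-coloured region round a seed pixel, cast onto plane z -> rect mm,deg"""
    m=np.zeros((386,514),np.uint8)
    im=cv2.bilateralFilter(np.ascontiguousarray(c["color"]),5,25,3)
    cv2.floodFill(im,m,seed,0,(tol,)*3,(tol,)*3,8|cv2.FLOODFILL_MASK_ONLY|cv2.FLOODFILL_FIXED_RANGE|(255<<8))
    k=np.ones((3,3),np.uint8); m=m[1:-1,1:-1]; m=cv2.morphologyEx(m,cv2.MORPH_OPEN,k)
    cs,_=cv2.findContours(m,cv2.RETR_EXTERNAL,cv2.CHAIN_APPROX_NONE)
    cn=max(cs,key=cv2.contourArea)[:,0]
    return rect(plane(c,cn,z,st)[:,:2]),m,cn
E
python3 - <<'E'
from h import *
seeds={"scene":dict(plate=(147,261,.014),bottom=(344,182,.034),long=(256,201,.036),short=(312,234,.036)),
"side":dict(plate=(287,278,.014),bottom=(252,139,.034),long=(242,186,.036),short=(310,180,.036))}
tiles=[]
for n in seeds:
    c=dict(np.load(n+".npz")); P=cloud(c); im=c["color"][...,::-1].copy()
    for k,(u,v,z) in seeds[n].items():
        f,m,cn=face(c,(u,v),z,22); print(n,k,f,"seed cloud",np.round(P[v,u],3)); 
        # cloud-based
        b=np.abs(P[...,2]-z)<.005; w=np.zeros_like(b); w[max(0,v-45):v+45,max(0,u-45):u+45]=1
        nl,l=cv2.connectedComponents((b&w).astype(np.uint8)); q=P[l==l[v,u]] if l[v,u] else None
        if q is not None: print("   cloud",len(q),rect(q[:,:2]),np.median(q[:,2]).round(4))
        cv2.drawContours(im,[cn[:,None]],-1,(0,255,0),1)
    b=(np.abs(P[...,2]-.052)<.005); nl,l,st,_=cv2.connectedComponentsWithStats(b.astype(np.uint8))
    v,u=(300,200) if n=="scene" else (270,330)
    print("shelf?",np.round(P[v,u],3)); 
    if l[v,u]: print(rect(P[l==l[v,u]][:,:2]))
    x,y=(110,130) if n=="scene" else (190,110)
    tiles.append(cv2.resize(im[y:y+200,x:x+260],None,fx=1.5,fy=1.5,interpolation=cv2.INTER_CUBIC) )
cv2.imwrite("pics/crop1.png",np.hstack(tiles))
E
```

```text
scene plate [ 474.4 -288.7   55.6   36.5   88.3] seed cloud [ 0.477 -0.294  0.015]
   cloud 286 [ 473.9 -288.8   57.    37.6   84.2] 0.0126
scene bottom [555.5 265.9 140.7  54.9 -30.9] seed cloud [0.57  0.249 0.035]
   cloud 581 [552.9 268.4 144.6  58.9 -31. ] 0.0342
scene long [468.9  13.5 137.1  54.7  -1.7] seed cloud [0.483 0.011 0.037]
   cloud 710 [467.3  16.3 143.5  57.6  -2.1] 0.0361
scene short [662.3  13.4  82.9  53.9   1.6] seed cloud [0.668 0.015 0.035]
   cloud 644 [6.611e+02 1.430e+01 8.840e+01 5.760e+01 4.000e-01] 0.0358
shelf? [ 0.679 -0.293  0.051]
[ 614.5 -271.4  241.8  163.9   88.9]
side plate [ 490.1 -289.    75.5   54.4   -5.5] seed cloud [ 0.503 -0.289  0.013]
   cloud 962 [ 497.8 -289.8   89.8   58.7   -5.7] 0.0144
side bottom [551.  268.6 137.   50.6 -31.1] seed cloud [0.546 0.267 0.032]
   cloud 402 [551.3 266.5 141.9  59.8 -30.5] 0.0331
side long [463.1  15.3 136.2  50.8  -2.7] seed cloud [0.465 0.016 0.037]
   cloud 731 [464.4  15.9 139.3  60.4  -2.3] 0.0372
side short [657.   14.3  80.2  49.8   1.4] seed cloud [0.654 0.005 0.036]
   cloud 407 [658.5  15.3  85.6  58.7   0.9] 0.0374
shelf? [ 0.582 -0.319  0.053]
[ 611.5 -271.1  242.1  161.7   88.6]
```

View pics/crop1.png

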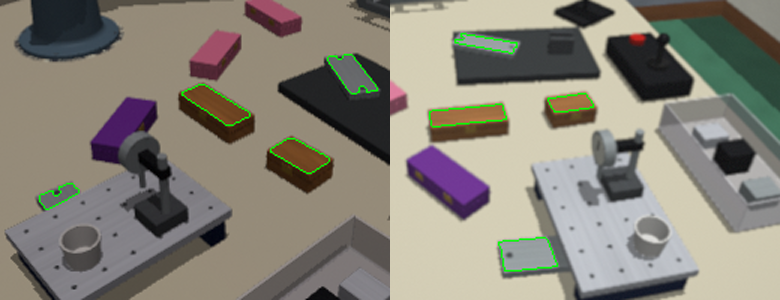

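The crop confirms the choices. In scene pixels (side in brackets):

- **Long case:** the brown one at (254,204) [242,191], 140 mm long. The rivals are brown short (310,238), purple (193,216), pink (254,166) and pink (292,140).
- **Plate:** the stub at (150,262) [285,281].
- **Bottom plate:** (344,181) [254,139].

Sizes and heights match the description.

```bash
cat > go.py <<'E'
# python3 go.py x y z yaw : yaw (deg) of tool x about world z, modulo 180; prints turn first, then shift in the tool axes after turn
import sys,numpy as np
from station import r
from scipy.spatial.transform import Rotation as R
x,y,z,a=map(float,sys.argv[1:]); s=r.get_state(); T=R.from_quat(s["eef_rot"])
best=None
for k in (0,180):
    c,n=np.cos(np.radians(a+k)),np.sin(np.radians(a+k))
    G=R.from_matrix(np.array([[c,n,0],[n,-c,0],[0,0,-1.]]))
    v=np.degrees((T.inv()*G).as_rotvec())
    if best is None or np.linalg.norm(v)<np.linalg.norm(best[0]): best=(v,G)
v,G=best; d=G.inv().apply(np.array([x,y,z])-s["tcp_pos"])
print("t",round(s["t"],2),"turn deg",v.round(2),"shift mm",(d*1000).round(1),"q",s["joint_positions"].round(2),"F",s["force"].round(1),s["gripper_force"].round(1),s["grip_width"].round(3))
E
python3 go.py .44 -.285 .18 -5.6
```

```text
Traceback (most recent call last):
  File "go.py", line 13, in <module>
    print("t",round(s["t"],2),"turn deg",v.round(2),"shift mm",(d*1000).round(1),"q",s["joint_positions"].round(2),"F",s["force"].round(1),s["gripper_force"].round(1),s["grip_width"].round(3))
                                                                                                                                           ^^^^^^^^^^^^^^^^^^^^^^^^
AttributeError: 'float' object has no attribute 'round'
```

```bash
sed -i 's/"F",.*/"F",*np.round([*s["force"],s["gripper_force"],s["grip_width"]],2))/; s/"q",s\["joint_positions"\]/"q",np.array(s["joint_positions"])/' go.py
python3 go.py .44 -.285 .18 -5.6
```

```text
t 0.15 turn deg [ -0.08  -0.03 -16.91] shift mm [-2.769e+02 -8.622e+02 -8.000e-01] q [ 1.    0.25  1.56  0.    1.34 -0.17] F 0.08 -0.79 -0.32 0.0 1.0
```

```bash
python3 -m jog '[{"delta_pos":[0,0,0],"rotation":[0,0,-5.64]},{"delta_pos":[0,0,0],"rotation":[0,0,-5.64]},{"delta_pos":[0,0,0],"rotation":[0,0,-5.64]},{"delta_pos":[-0.0115,-0.0359,0],"rotation":[0,0,0]},{"delta_pos":[-0.0115,-0.0359,0],"rotation":[0,0,0]},{"delta_pos":[-0.0115,-0.0359,0],"rotation":[0,0,0]},{"delta_pos":[-0.0115,-0.0359,0],"rotation":[0,0,0]},{"delta_pos":[-0.0115,-0.0359,0],"rotation":[0,0,0]}]' 1 40
python3 -m jog '[{"delta_pos":[-0.0115,-0.0359,0],"rotation":[0,0,0]},{"delta_pos":[-0.0115,-0.0359,0],"rotation":[0,0,0]},{"delta_pos":[-0.0115,-0.0359,0],"rotation":[0,0,0]},{"delta_pos":[-0.0115,-0.0359,0],"rotation":[0,0,0]},{"delta_pos":[-0.0115,-0.0359,0],"rotation":[0,0,0]},{"delta_pos":[-0.0115,-0.0359,0],"rotation":[0,0,0]},{"delta_pos":[-0.0115,-0.0359,0],"rotation":[0,0,0]},{"delta_pos":[-0.0115,-0.0359,0],"rotation":[0,0,0]}]'
python3 -m jog '[{"delta_pos":[-0.0115,-0.0359,0],"rotation":[0,0,0]},{"delta_pos":[-0.0115,-0.0359,0],"rotation":[0,0,0]},{"delta_pos":[-0.0115,-0.0359,0],"rotation":[0,0,0]},{"delta_pos":[-0.0115,-0.0359,0],"rotation":[0,0,0]},{"delta_pos":[-0.0115,-0.0359,0],"rotation":[0,0,0]},{"delta_pos":[-0.0115,-0.0359,0],"rotation":[0,0,0]},{"delta_pos":[-0.0115,-0.0359,0],"rotation":[0,0,0]},{"delta_pos":[-0.0115,-0.0359,0],"rotation":[0,0,0]}]'
python3 -m jog '[{"delta_pos":[-0.0115,-0.0359,0],"rotation":[0,0,0]},{"delta_pos":[-0.0115,-0.0359,0],"rotation":[0,0,0]},{"delta_pos":[-0.0115,-0.0359,0],"rotation":[0,0,0]},{"delta_pos":[0,0,0],"rotation":[0,0,0]},{"delta_pos":[0,0,0],"rotation":[0,0,0]}]'
python3 - <<'E'
from h import *; from station import r
s=r.get_state(); c=r.read_camera("wrist"); np.savez("wrist.npz",**c)
cv2.imwrite("pics/w1.png",c["color"][...,::-1]); P=cloud(c,s)
b=np.abs(P[...,2]-.014)<.005; nl,l,st,_=cv2.connectedComponentsWithStats(b.astype(np.uint8))
for i in range(1,nl):
    if st[i,4]>1500: q=P[l==i]; print(st[i],rect(q[:,:2]),np.median(q[:,2]).round(4))
E
python3 go.py .472 -.288 .003 -5.6
```

```text
t: 0.82
tcp_pos: [0.2883, 0.4145, 0.1796]
eef_rot: [0.048, 0.999, -0.0, -0.0]
force: [1.3, 0.2, 1.2]
grip_width: 1.001
gripper_force: 0.0
t: 1.48
tcp_pos: [0.3519, 0.1198, 0.18]
eef_rot: [0.048, 0.999, 0.0, 0.0]
force: [0.2, 0.5, 0.2]
grip_width: 1.0
gripper_force: 0.0
t: 2.15
tcp_pos: [0.4156, -0.1753, 0.1799]
eef_rot: [0.049, 0.999, 0.0, 0.0]
force: [0.6, 0.3, 0.4]
grip_width: 0.997
gripper_force: 0.0
t: 2.57
tcp_pos: [0.4393, -0.285, 0.1793]
eef_rot: [0.05, 0.999, 0.001, -0.001]
force: [-0.2, 1.3, -0.4]
grip_width: 0.999
gripper_force: 0.0
[   0  133   46  137 1855] [ 457.2 -627.6  209.7   67.7  -18.6] 0.0172
[ 235  185   40   62 2354] [ 501.3 -290.    93.8   56.3   -5.1] 0.0145
t 2.62 turn deg [ 0.07 -0.06 -0.04] shift mm [-33.   -1.  176.4] q [-0.79 -0.05  1.88  0.    1.32 -2.26] F 0.57 0.16 0.84 0.0 1.0
```

View pics/w1.png

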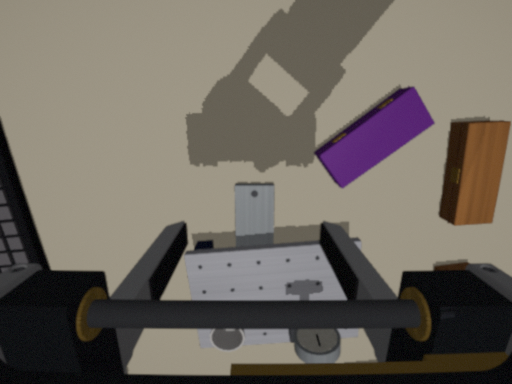

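```bash
python3 - <<'E'
from h import *
for n in("scene","side"):
    c=dict(np.load(n+".npz")); P=cloud(c); hsv=cv2.cvtColor(c["color"],cv2.COLOR_RGB2HSV)
    m=cv2.inRange(hsv,(125,100,40),(150,255,255))>0
    q=P[m&(np.abs(P[...,2]-.036)<.006)]; (a,b),(w,h),t=cv2.minAreaRect((q[:,:2]*1000).astype(np.float32)); print(len(q),rect(q[:,:2]),cv2.boxPoints(((a,b),(w,h),t)).round())
E
```

```text
724 [ 408.9 -128.3  137.    54.7  -58.9] [[ 350.  -84.]
 [ 421. -201.]
 [ 468. -173.]
 [ 397.  -56.]]
960 [ 402.5 -129.4  136.5   53.4  -57.9] [[ 344.  -86.]
 [ 416. -201.]
 [ 461. -173.]
 [ 389.  -57.]]
```

```bash
python3 -m jog '[{"delta_pos":[-0.033,-0.0005,0.02],"rotation":[0,0,0]},{"delta_pos":[0,0,0.035],"rotation":[0,0,0]},{"delta_pos":[0,0,0.035],"rotation":[0,0,0]},{"delta_pos":[0,0,0.035],"rotation":[0,0,0]},{"delta_pos":[0,0,0.03],"rotation":[0,0,0]},{"delta_pos":[0,0,0.015],"rotation":[0,0,0]},{"delta_pos":[0,0,0],"rotation":[0,0,0]},{"delta_pos":[0,0,0],"rotation":[0,0,0]}]' 0.8 40
python3 go.py .472 -.2875 .0035 -5.4
```

```text
t: 3.28
tcp_pos: [0.4721, -0.286, 0.0099]
eef_rot: [0.048, 0.999, 0.001, -0.001]
force: [0.4, 0.2, 0.3]
grip_width: 0.8
gripper_force: 0.0
t 3.28 turn deg [ 0.05 -0.06 -0.11] shift mm [-0.  -1.5  6.4] q [-0.75  0.24  1.91  0.    1.   -2.22] F 0.42 0.19 0.34 0.0 0.8
```

```bash
python3 -m jog '[{"delta_pos":[0,-0.0015,0.003],"rotation":[0,0,0]},{"delta_pos":[0,0,0.003],"rotation":[0,0,0]},{"delta_pos":[0,0,0],"rotation":[0,0,0]}]' 0.8 40
python3 -m jog '[{"delta_pos":[0,0,0],"rotation":[0,0,0]},{"delta_pos":[0,0,0],"rotation":[0,0,0]},{"delta_pos":[0,0,0],"rotation":[0,0,0]},{"delta_pos":[0,0,0],"rotation":[0,0,0]},{"delta_pos":[0,0,0],"rotation":[0,0,0]},{"delta_pos":[0,0,0],"rotation":[0,0,0]}]' 0 40
```

```text
t: 3.53
tcp_pos: [0.4729, -0.2895, 0.0051]
eef_rot: [0.049, 0.999, -0.001, 0.001]
force: [0.2, -0.1, -0.1]
grip_width: 0.796
gripper_force: 0.0
t: 4.03
tcp_pos: [0.4723, -0.2891, 0.0041]
eef_rot: [0.049, 0.999, -0.0, -0.0]
force: [-0.4, 0.6, -0.3]
grip_width: 0.406
gripper_force: 0.0
```

```bash
python3 -m jog '[{"delta_pos":[0,0,0],"rotation":[0,0,0]}]'; python3 - <<'E'
from h import *; from station import r
a=r.read_camera("wrist")["color"]; b=r.read_camera("side")["color"][190:310,200:360]
b=cv2.resize(b,(384,288),interpolation=cv2.INTER_CUBIC); b=np.vstack([b,np.zeros((96,384,3),np.uint8)])
cv2.imwrite("pics/w2.png",cv2.resize(np.hstack([a,b]),(780,334))[...,::-1])
E
```

```text
t: 4.12
tcp_pos: [0.4723, -0.2891, 0.004]
eef_rot: [0.049, 0.999, 0.0, -0.0]
force: [0.3, -0.6, -0.0]
grip_width: 0.338
gripper_force: 0.0
```

View pics/w2.png

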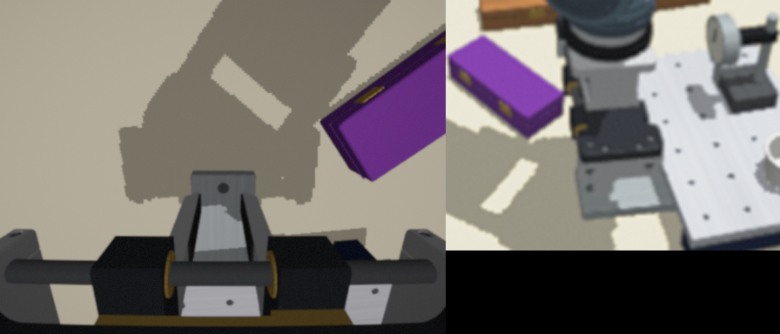

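The wrist picture shows the fingers (tips near (190,195) and (255,195)) lying over the plate's top, not beside it. The side view shows nothing gripped. I'll measure where the tips really are before closing further.

```bash
python3 -m jog '[{"delta_pos":[0,0,-0.04],"rotation":[0,0,0]},{"delta_pos":[0,0,-0.04],"rotation":[0,0,0]},{"delta_pos":[0,0,0],"rotation":[0,0,0]},{"delta_pos":[0,0,0],"rotation":[0,0,0]}]' 0.75 40
cat > tip.py <<'E'
from h import *; from station import r
s=r.get_state(); c=r.read_camera("wrist"); P=cloud(c,s)
T=R.from_quat(s["eef_rot"]).as_matrix(); Q=(P-s["tcp_pos"])@T   # tool coords
m=(np.abs(Q[...,0])<.03)&(np.abs(Q[...,1])<.07)&(Q[...,2]>-.07)&(P[...,2]>.03)&(c["z_map"]>0)
for sg in(-1,1):
    q=Q[m&(sg*Q[...,1]>0)]*1000
    print(sg,len(q),"z pct",np.percentile(q[:,2],[50,90,99,100]).round(1)); t=q[q[:,2]>np.percentile(q[:,2],99)-8]; print("  tip x,y range",t.min(0).round(1),t.max(0).round(1))
b=np.abs(P[...,2]-.014)<.005; nl,l,st,_=cv2.connectedComponentsWithStats(b.astype(np.uint8))
for i in range(1,nl):
    if st[i,4]>800: q=P[l==i]; print(st[i],rect(q[:,:2]),np.median(q[:,2]).round(4))
print(s["tcp_pos"],s["grip_width"],s["t"])
cv2.imwrite("pics/tip.png",c["color"][...,::-1])
E
python3 tip.py
```

```text
t: 4.55
tcp_pos: [0.474, -0.2907, 0.087]
eef_rot: [0.049, 0.999, -0.002, 0.002]
force: [0.0, 0.5, 0.7]
grip_width: 0.502
gripper_force: 0.0
-1 803 z pct [-52.6 -33.8 -27.2 -25.4]
  tip x,y range [ -8.6 -36.5 -35.2] [  9.  -24.2 -25.4]
1 803 z pct [-52.6 -33.6 -26.8 -25.6]
  tip x,y range [ -8.8  22.7 -34.7] [  8.8  34.5 -25.6]
[ 231  173   54   83 4173] [ 501.3 -290.3   94.4   56.    -5.6] 0.0145
[ 0.47402904 -0.29066947  0.08703985] 0.502196767747153 4.55
```

View pics/tip.png

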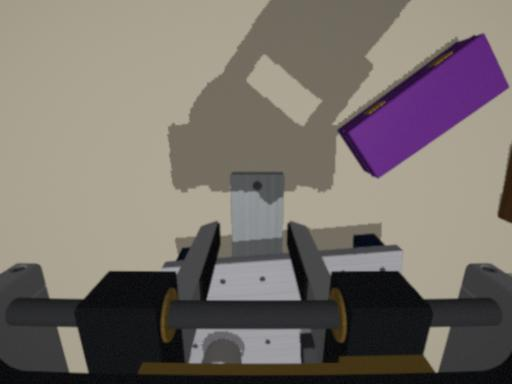

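```bash
python3 -m jog '[{"delta_pos":[0,0,0],"rotation":[0,0,0]},{"delta_pos":[0,0,0],"rotation":[0,0,0]},{"delta_pos":[0,0,0],"rotation":[0,0,0]},{"delta_pos":[0,0,0],"rotation":[0,0,0]},{"delta_pos":[0,0,0],"rotation":[0,0,0]}]' 0.75 40 | tail -2; python3 tip.py; python3 go.py .472 -.2875 .0035 -5.5
```

```text
grip_width: 0.753
gripper_force: 0.0
-1 941 z pct [-52.7 -33.6 -26.4 -25. ]
  tip x,y range [ -8.5 -46.2 -34.4] [  8.8 -35.7 -25. ]
1 911 z pct [-52.7 -33.5 -26.4 -25.6]
  tip x,y range [ -8.1  34.3 -34.3] [  8.7  45.3 -25.6]
[ 228  177   55   84 4264] [ 501.5 -290.3   94.5   56.1   -5.6] 0.0144
[ 0.47194304 -0.28874117  0.08329577] 0.7532023186716448 5.0167
t 5.07 turn deg [ 0.03 -0.04 -0.09] shift mm [ 0.2  1.4 80. ] q [-0.75  0.13  1.88 -0.    1.13 -2.23] F 0.95 0.25 -0.78 0.0 0.75
```

Tips sit a constant 25 mm short of the reported TCP at both openings, while the plate's height comes out right. So I'll lower further (tip height = TCP z + 25 mm), slowly, watching the force.

```bash
python3 -m jog '[{"delta_pos":[0,0.0014,0.03],"rotation":[0,0,0]},{"delta_pos":[0,0,0.03],"rotation":[0,0,0]},{"delta_pos":[0,0,0.02],"rotation":[0,0,0]},{"delta_pos":[0,0,0.008],"rotation":[0,0,0]},{"delta_pos":[0,0,0.006],"rotation":[0,0,0]},{"delta_pos":[0,0,0],"rotation":[0,0,0]},{"delta_pos":[0,0,0],"rotation":[0,0,0]}]' 0.8
python3 -m jog '[{"delta_pos":[0,0,0.004],"rotation":[0,0,0]},{"delta_pos":[0,0,0.003],"rotation":[0,0,0]},{"delta_pos":[0,0,0],"rotation":[0,0,0]}]'
```

```text
t: 5.65
tcp_pos: [0.4731, -0.2883, -0.009]
eef_rot: [0.049, 0.999, -0.001, 0.001]
force: [-0.8, 0.3, -1.3]
grip_width: 0.796
gripper_force: 0.0
t: 5.9
tcp_pos: [0.4725, -0.2878, -0.0168]
eef_rot: [0.049, 0.999, -0.0, 0.0]
force: [-0.5, 0.5, -0.6]
grip_width: 0.801
gripper_force: 0.0
```

```bash
python3 -m jog '[{"delta_pos":[0,0,0.002],"rotation":[0,0,0]},{"delta_pos":[0,0,0.002],"rotation":[0,0,0]},{"delta_pos":[0,0,0],"rotation":[0,0,0]}]' 
python3 -m jog '[{"delta_pos":[0,0,0],"rotation":[0,0,0]},{"delta_pos":[0,0,0],"rotation":[0,0,0]},{"delta_pos":[0,0,0],"rotation":[0,0,0]},{"delta_pos":[0,0,0],"rotation":[0,0,0]},{"delta_pos":[0,0,0],"rotation":[0,0,0]}]' 0.4 40
```

```text
t: 6.15
tcp_pos: [0.4722, -0.2875, -0.0213]
eef_rot: [0.049, 0.999, 0.0, -0.0]
force: [-0.8, -0.0, 0.5]
grip_width: 0.802
gripper_force: 0.0
t: 6.57
tcp_pos: [0.4724, -0.2875, -0.0209]
eef_rot: [0.049, 0.999, 0.0, -0.0]
force: [-0.1, 2.1, 1.0]
grip_width: 0.593
gripper_force: 40.0
```

Gripped at 55.7 mm, 40 N. Now draw it out along its axis.

```bash
python3 -m jog '[{"delta_pos":[0.008,0,0],"rotation":[0,0,0]},{"delta_pos":[0.016,0,0],"rotation":[0,0,0]},{"delta_pos":[0.018,0,0],"rotation":[0,0,0]},{"delta_pos":[0.018,0,0],"rotation":[0,0,0]},{"delta_pos":[0.018,0,0],"rotation":[0,0,0]},{"delta_pos":[0.016,0,0],"rotation":[0,0,0]},{"delta_pos":[0.008,0,0],"rotation":[0,0,0]},{"delta_pos":[0,0,0],"rotation":[0,0,0]}]'
python3 -m jog '[{"delta_pos":[0,0,0],"rotation":[0,0,0]},{"delta_pos":[0,0,0],"rotation":[0,0,0]},{"delta_pos":[0,0,0],"rotation":[0,0,0]},{"delta_pos":[0,0,0],"rotation":[0,0,0]},{"delta_pos":[0,0,0],"rotation":[0,0,0]},{"delta_pos":[0,0,0],"rotation":[0,0,0]}]' 0.75
python3 -m jog '[{"delta_pos":[0,0,-0.03],"rotation":[0,0,0]},{"delta_pos":[0,0,-0.03],"rotation":[0,0,0]},{"delta_pos":[0,0,-0.02],"rotation":[0,0,0]},{"delta_pos":[0,0,0],"rotation":[0,0,0]},{"delta_pos":[0,0,0],"rotation":[0,0,0]},{"delta_pos":[0,0,0],"rotation":[0,0,0]}]'
python3 tip.py
```

```text
t: 7.23
tcp_pos: [0.3691, -0.2775, -0.0209]
eef_rot: [0.049, 0.999, 0.0, -0.001]
force: [-5.5, 0.1, 3.1]
grip_width: 0.589
gripper_force: 40.0
t: 7.73
tcp_pos: [0.3711, -0.2777, -0.021]
eef_rot: [0.049, 0.999, 0.0, -0.0]
force: [0.1, -0.3, -0.7]
grip_width: 0.749
gripper_force: 0.0
t: 8.23
tcp_pos: [0.3704, -0.2771, 0.058]
eef_rot: [0.049, 0.999, 0.001, -0.001]
force: [0.1, 0.1, -0.5]
grip_width: 0.755
gripper_force: 0.0
-1 947 z pct [-52.9 -33.3 -26.5 -24.9]
  tip x,y range [ -8.4 -46.5 -34.4] [  8.8 -35.8 -24.9]
1 907 z pct [-52.5 -33.3 -26.3 -25.5]
  tip x,y range [ -8.5  34.3 -34.3] [  9.   45.  -25.5]
[ 223  181   60  119 6650] [ 415.5 -282.4  129.7   56.2   -5.3] 0.0143
[ 0.37042265 -0.27706208  0.05803744] 0.7550105171684899 8.2333
```

```bash
python3 -m jog '[{"delta_pos":[-0.025,0,-0.03],"rotation":[0,0,0]},{"delta_pos":[-0.025,0.003,-0.03],"rotation":[0,0,0]},{"delta_pos":[-0.001,0.003,-0.02],"rotation":[0,0,0]},{"delta_pos":[0,0,0],"rotation":[0,0,0]},{"delta_pos":[0,0,0],"rotation":[0,0,0]},{"delta_pos":[0,0,0],"rotation":[0,0,0]}]'
python3 tip.py; python3 go.py .4215 -.2828 -.021 -5.4
```

```text
t: 8.78
tcp_pos: [0.4209, -0.2757, 0.1366]
eef_rot: [0.049, 0.999, 0.001, -0.002]
force: [-0.3, 0.6, -0.3]
grip_width: 0.751
gripper_force: 0.0
-1 945 z pct [-52.9 -33.7 -26.4 -24.7]
  tip x,y range [ -9.  -46.  -34.4] [  8.6 -35.7 -24.7]
1 916 z pct [-52.7 -33.1 -26.6 -25.1]
  tip x,y range [ -8.4  34.3 -34.6] [  8.9  44.9 -25.1]
[ 224  124   48  112 5069] [ 421.4 -283.   140.8   56.1   -5.4] 0.0145
[ 0.4209425  -0.27568093  0.13663419] 0.7508252392174143 8.7833
t 8.83 turn deg [ 0.17 -0.2  -0.21] shift mm [ -1.4  -7.1 157.5] q [-0.81 -0.06  1.96 -0.    1.24 -2.28] F -0.29 -0.05 0.05 0.0 0.75
```

```bash
python3 -m jog '[{"delta_pos":[-0.0013,-0.0071,0.02],"rotation":[0,0,0]},{"delta_pos":[0,0,0.035],"rotation":[0,0,0]},{"delta_pos":[0,0,0.035],"rotation":[0,0,0]},{"delta_pos":[0,0,0.03],"rotation":[0,0,0]},{"delta_pos":[0,0,0.02],"rotation":[0,0,0]},{"delta_pos":[0,0,0.008],"rotation":[0,0,0]},{"delta_pos":[0,0,0],"rotation":[0,0,0]},{"delta_pos":[0,0,0],"rotation":[0,0,0]}]' 0.75
python3 go.py .4214 -.283 -.021 -5.4
```

```text
t: 9.5
tcp_pos: [0.4225, -0.2838, -0.0092]
eef_rot: [0.049, 0.999, 0.0, -0.0]
force: [1.1, 0.1, 0.9]
grip_width: 0.749
gripper_force: 0.0
t 9.5 turn deg [ 0.04 -0.04 -0.21] shift mm [ 1.1  0.7 11.8] q [-0.81  0.18  2.02  0.    0.94 -2.29] F 1.09 0.13 0.91 0.0 0.75
```

```bash
python3 -m jog '[{"delta_pos":[0.001,0.0007,0.006],"rotation":[0,0,0]},{"delta_pos":[0,0,0.005],"rotation":[0,0,0]},{"delta_pos":[0,0,0],"rotation":[0,0,0]},{"delta_pos":[0,0,0],"rotation":[0,0,0]}]'
python3 -m jog '[{"delta_pos":[0,0,0],"rotation":[0,0,0]},{"delta_pos":[0,0,0],"rotation":[0,0,0]},{"delta_pos":[0,0,0],"rotation":[0,0,0]},{"delta_pos":[0,0,0],"rotation":[0,0,0]},{"delta_pos":[0,0,0],"rotation":[0,0,0]}]' 0.4 50
python3 -m jog '[{"delta_pos":[0,0,-0.004],"rotation":[0,0,0]},{"delta_pos":[0,0,-0.01],"rotation":[0,0,0]},{"delta_pos":[0,0,-0.02],"rotation":[0,0,0]},{"delta_pos":[0,0,-0.03],"rotation":[0,0,0]},{"delta_pos":[0,0,-0.03],"rotation":[0,0,0]},{"delta_pos":[0,0,-0.03],"rotation":[0,0,0]},{"delta_pos":[0,0,-0.02],"rotation":[0,0,0]},{"delta_pos":[0,0,0],"rotation":[0,0,0]}]'
python3 go.py .504 .185 .12 -30.8
```

```text
t: 9.83
tcp_pos: [0.4221, -0.2833, -0.0197]
eef_rot: [0.049, 0.999, -0.0, 0.0]
force: [0.2, 0.5, -0.6]
grip_width: 0.749
gripper_force: 0.0
t: 10.25
tcp_pos: [0.4222, -0.283, -0.0196]
eef_rot: [0.049, 0.999, 0.0, 0.0]
force: [0.1, 2.2, 3.6]
grip_width: 0.587
gripper_force: 50.0
t: 10.92
tcp_pos: [0.424, -0.2855, 0.1292]
eef_rot: [0.049, 0.999, -0.003, 0.003]
force: [1.2, -1.2, -5.1]
grip_width: 0.587
gripper_force: 50.0
t 10.92 turn deg [-0.28  0.47 25.22] shift mm [172.3 445.1   9.2] q [-0.81 -0.04  1.96 -0.    1.21 -2.29] F 1.19 -1.21 -5.14 50.0 0.59
```

```bash
python3 -m jog '[{"delta_pos":[0,0,0],"rotation":[0,0,4.2]},{"delta_pos":[0,0,0],"rotation":[0,0,4.2]},{"delta_pos":[0,0,0],"rotation":[0,0,4.2]},{"delta_pos":[0,0,0],"rotation":[0,0,4.2]},{"delta_pos":[0,0,0],"rotation":[0,0,4.2]},{"delta_pos":[0,0,0],"rotation":[0,0,4.2]},{"delta_pos":[0.006,0.016,0],"rotation":[0,0,0]},{"delta_pos":[0.0123,0.0318,0],"rotation":[0,0,0]}]'
python3 -m jog '[{"delta_pos":[0.0123,0.0318,0],"rotation":[0,0,0]},{"delta_pos":[0.0123,0.0318,0],"rotation":[0,0,0]},{"delta_pos":[0.0123,0.0318,0],"rotation":[0,0,0]},{"delta_pos":[0.0123,0.0318,0],"rotation":[0,0,0]},{"delta_pos":[0.0123,0.0318,0],"rotation":[0,0,0]},{"delta_pos":[0.0123,0.0318,0],"rotation":[0,0,0]},{"delta_pos":[0.0123,0.0318,0],"rotation":[0,0,0]},{"delta_pos":[0.0123,0.0318,0],"rotation":[0,0,0]}]'
python3 -m jog '[{"delta_pos":[0.0123,0.0318,0],"rotation":[0,0,0]},{"delta_pos":[0.0123,0.0318,0],"rotation":[0,0,0]},{"delta_pos":[0.0123,0.0318,0],"rotation":[0,0,0]},{"delta_pos":[0.0123,0.0318,0],"rotation":[0,0,0]},{"delta_pos":[0.006,0.016,0],"rotation":[0,0,0]},{"delta_pos":[0,0,0],"rotation":[0,0,0]},{"delta_pos":[0,0,0],"rotation":[0,0,0]},{"delta_pos":[0,0,0],"rotation":[0,0,0]}]'
cat > look.py <<'E'
import sys; from h import *; from station import r
s=r.get_state(); c=r.read_camera("wrist"); np.savez("wrist.npz",**c); P=cloud(c,s); T=R.from_quat(s["eef_rot"]).as_matrix()
cv2.imwrite("pics/%s.png"%sys.argv[1],c["color"][...,::-1])
print("tcp",np.round(s["tcp_pos"],4),"yaw",round(np.degrees(np.arctan2(T[1,0],T[0,0])),2),"t",s["t"])
for z in map(float,sys.argv[2:]):
    b=np.abs(P[...,2]-z)<.006; nl,l,st,_=cv2.connectedComponentsWithStats(b.astype(np.uint8),connectivity=4)
    for i in range(1,nl):
        if st[i,4]>700: q=P[l==i]; print(z,st[i],rect(q[:,:2]),np.median(q[:,2]).round(4))
E
python3 look.py w3 .034 $(python3 -c "
from station import r;print(r.get_state()['tcp_pos'][2]+.036)")
```

```text
t: 11.58
tcp_pos: [0.4295, -0.2339, 0.1223]
eef_rot: [0.267, 0.964, -0.0, -0.001]
force: [-0.2, 0.5, -5.5]
grip_width: 0.586
gripper_force: 50.0
t: 12.25
tcp_pos: [0.4747, 0.038, 0.1219]
eef_rot: [0.266, 0.964, -0.0, -0.002]
force: [1.3, -0.9, -5.5]
grip_width: 0.593
gripper_force: 50.0
t: 12.92
tcp_pos: [0.501, 0.1867, 0.1224]
eef_rot: [0.266, 0.964, -0.001, -0.001]
force: [-0.2, -0.5, -6.2]
grip_width: 0.589
gripper_force: 50.0
tcp [0.501  0.1867 0.1224] yaw 149.2 t 12.9167
0.034 [  72    0  108  119 7260] [311.4 150.3 129.5  58.3 -62.3] 0.0363
0.034 [ 313  127   60  121 5961] [552.6 268.6 138.9  56.9 -30.3] 0.0344
0.034 [  59  174  109  100 4942] [465.7  17.3 139.3  58.8  -2.5] 0.0361
0.034 [   0  196   33   78 1727] [408.  -92.8 100.7  40.3 -42.2] 0.0359
0.034 [ 182  329   58   34 1492] [657.1  26.3  76.4  57.6  58.4] 0.0361
0.15840491430980827 [  193   129   122   171 14537] [492.5 191.5 122.2  79.1 -30.4] 0.1564
```

View pics/w3.png

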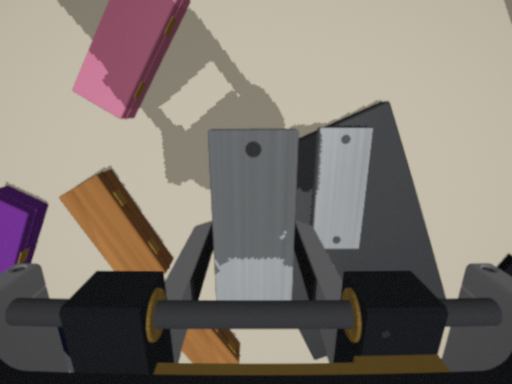

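The picture shows the held plate (hole at (253,149), near edge at row 129) and the bottom plate in full beside it (holes at (345,139) and (336,240)). Now I'll compare the two in the tool frame.

```bash
cat > fit.py <<'E'
import sys; from h import *; from station import r
zt=float(sys.argv[1]); zb=float(sys.argv[2]); half=float(sys.argv[3])  # held top rel. tcp z ; target top world z
s=r.get_state(); c=dict(np.load("wrist.npz")); P=cloud(c,s); T=R.from_quat(s["eef_rot"]).as_matrix(); Q=(P-s["tcp_pos"])@T*1000
m=(np.abs(P[...,2]-s["tcp_pos"][2]-zt)<.006)&(Q[...,0]>30)&(np.abs(Q[...,1])<40); nl,l,st,_=cv2.connectedComponentsWithStats(m.astype(np.uint8),connectivity=4)
i=1+np.argmax(st[1:,4]); q=Q[l==i]; a=rect(q[:,:2]/1000); print("held part",a,st[i])
ang=np.radians(a[4] if abs(a[4])<45 else a[4]-90*np.sign(a[4])); e=np.array([np.cos(ang),np.sin(ang)])
p=q[:,:2]@np.array([e,[-e[1],e[0]]]).T; end=np.percentile(p[:,0],99.5); mid=(np.percentile(p[:,1],.5)+np.percentile(p[:,1],99.5))/2
hc=e*(end-half)+mid*np.array([-e[1],e[0]]); print("held centre tool mm",hc.round(1),"ang",np.degrees(ang).round(2),"width",np.ptp(p[:,1]).round(1))
C=T@np.array([*hc/1000,0])+s["tcp_pos"]; print("held centre world",C.round(4),"yaw",(np.degrees(np.arctan2(T[1,0],T[0,0]))-np.degrees(ang)).round(2))
E
python3 fit.py .034 .034 70; cat >> fit.py <<'E'
E
python3 go.py .5526 .2686 .12 -30.5
```

```text
held part [50.4 -0.5 56.2 41.  89.7] [ 208  129   91   66 5749]
held centre tool mm [ 0.9 -0.2] ang -0.3 width 56.2
held centre world [0.5005 0.1867 0.1228] yaw 149.46
t 12.97 turn deg [-0.1  -0.08 -0.34] shift mm [-2.5 96.8  2.8] q [ 0.14  0.04  1.9  -0.    1.21 -0.89] F 0.55 -0.06 -6.24 50.0 0.59
```

```bash
python3 -m jog '[{"delta_pos":[-0.0004,0.012,0],"rotation":[0,0,0]},{"delta_pos":[-0.0006,0.025,0],"rotation":[0,0,0]},{"delta_pos":[-0.0008,0.025,0],"rotation":[0,0,0]},{"delta_pos":[-0.0008,0.023,0.01],"rotation":[0,0,0]},{"delta_pos":[-0.0008,0.012,0.02],"rotation":[0,0,0]},{"delta_pos":[0,0,0.025],"rotation":[0,0,0]},{"delta_pos":[0,0,0.02],"rotation":[0,0,0]},{"delta_pos":[0,0,0.01],"rotation":[0,0,0]}]'
python3 -m jog '[{"delta_pos":[0,0,0.005],"rotation":[0,0,0]},{"delta_pos":[0,0,0],"rotation":[0,0,0]},{"delta_pos":[0,0,0],"rotation":[0,0,0]},{"delta_pos":[0,0,0],"rotation":[0,0,0]},{"delta_pos":[0,0,0],"rotation":[0,0,0]},{"delta_pos":[0,0,0],"rotation":[0,0,0]}]'
python3 go.py .5526 .2686 .015 -30.5
```

```text
t: 13.63
tcp_pos: [0.553, 0.2683, 0.0355]
eef_rot: [0.266, 0.964, -0.001, -0.002]
force: [-0.8, -0.3, -4.9]
grip_width: 0.589
gripper_force: 50.0
t: 14.13
tcp_pos: [0.5557, 0.2693, 0.0354]
eef_rot: [0.265, 0.964, 0.001, 0.001]
force: [-0.1, -0.5, -6.1]
grip_width: 0.589
gripper_force: 50.0
t 14.13 turn deg [ 0.09  0.09 -0.29] shift mm [ 2.3 -2.1 20.4] q [ 0.27  0.33  1.73  0.    1.07 -0.77] F -0.07 -0.51 -6.06 50.0 0.59
```

```bash
python3 -m jog '[{"delta_pos":[0.0014,-0.0019,0.006],"rotation":[0,0,0]},{"delta_pos":[0,0,0.006],"rotation":[0,0,0]},{"delta_pos":[0,0,0.003],"rotation":[0,0,0]},{"delta_pos":[0,0,0.0015],"rotation":[0,0,0]},{"delta_pos":[0,0,0],"rotation":[0,0,0]},{"delta_pos":[0,0,0],"rotation":[0,0,0]},{"delta_pos":[0,0,0],"rotation":[0,0,0]},{"delta_pos":[0,0,0],"rotation":[0,0,0]}]'
python3 go.py .5526 .2686 .015 -30.5
```

```text
t: 14.8
tcp_pos: [0.5529, 0.2683, 0.0178]
eef_rot: [0.265, 0.964, 0.0, 0.0]
force: [-0.4, -0.3, -6.9]
grip_width: 0.586
gripper_force: 50.0
t 14.8 turn deg [ 0.02  0.02 -0.28] shift mm [0.4 0.2 2.8] q [ 0.27  0.36  1.74  0.    1.04 -0.77] F -0.39 -0.27 -6.91 50.0 0.59
```

```bash
python3 -m jog '[{"delta_pos":[-0.0005,0.0004,0.001],"rotation":[0,0,0]},{"delta_pos":[0,0,0.001],"rotation":[0,0,0]},{"delta_pos":[0,0,0.001],"rotation":[0,0,0]},{"delta_pos":[0,0,0],"rotation":[0,0,0]}]' | grep -E "pos|force"
python3 -m jog '[{"delta_pos":[0,0,0.0007],"rotation":[0,0,0]},{"delta_pos":[0,0,0],"rotation":[0,0,0]},{"delta_pos":[0,0,0],"rotation":[0,0,0]}]'| grep -E "pos|force"
```

```text
tcp_pos: [0.5533, 0.2683, 0.0145]
force: [-0.3, -0.8, -6.8]
gripper_force: 50.0
tcp_pos: [0.5533, 0.2683, 0.0144]
force: [-2.5, -2.6, -0.4]
gripper_force: 50.0
```

Contact: the weight is taken. Opening modestly and backing straight up.

```bash
python3 -m jog '[{"delta_pos":[0,0,0],"rotation":[0,0,0]},{"delta_pos":[0,0,0],"rotation":[0,0,0]},{"delta_pos":[0,0,0],"rotation":[0,0,0]},{"delta_pos":[0,0,0],"rotation":[0,0,0]},{"delta_pos":[0,0,0],"rotation":[0,0,0]}]' 0.75
python3 -m jog '[{"delta_pos":[0,0,-0.01],"rotation":[0,0,0]},{"delta_pos":[0,0,-0.03],"rotation":[0,0,0]},{"delta_pos":[0,0,-0.03],"rotation":[0,0,0]},{"delta_pos":[-0.02,0,-0.03],"rotation":[0,0,0]},{"delta_pos":[-0.02,0,-0.02],"rotation":[0,0,0]},{"delta_pos":[0,0,0],"rotation":[0,0,0]},{"delta_pos":[0,0,0],"rotation":[0,0,0]},{"delta_pos":[0,0,0],"rotation":[0,0,0]}]'
python3 look.py w4 .048 .034; python3 go.py .466 .016 .12 -2.4
```

```text
t: 15.8
tcp_pos: [0.5537, 0.2684, 0.0142]
eef_rot: [0.265, 0.964, 0.0, 0.0]
force: [-0.3, -1.0, -0.1]
grip_width: 0.751
gripper_force: 0.0
t: 16.47
tcp_pos: [0.5864, 0.2478, 0.1327]
eef_rot: [0.265, 0.964, -0.0, -0.001]
force: [-0.2, 0.2, -0.4]
grip_width: 0.754
gripper_force: 0.0
tcp [0.5864 0.2478 0.1327] yaw 149.21 t 16.4667
0.048 [ 226   83   57  133 7060] [552.2 268.6 139.4  56.3 -30.6] 0.0484
0.048 [280 340  64  23 791] [824.3 199.5  87.3  37.6  59. ] 0.0447
0.034 [   0    0   66   79 3788] [322.8 132.5  87.4  55.4 -61.1] 0.0362
0.034 [   0  135   90  121 5133] [466.1  17.  140.8  58.7  -2. ] 0.0361
t 16.52 turn deg [ -0.09  -0.18 -28.37] shift mm [ 110.  -236.7   11.9] q [ 0.22  0.26  1.63  0.    1.25 -0.81] F -0.63 0.34 -0.18 0.0 0.75
```

View pics/w4.png

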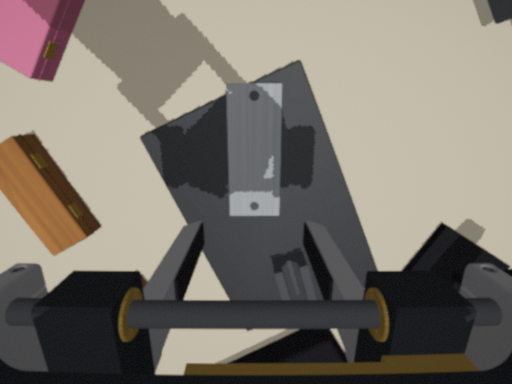

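The plate lies flush: (552.2, 268.6), yaw -30.6° against the bottom plate's (552.6, 268.6), -30.3°. In the picture it fully covers the lower one (rows 83–216). Next is the brown long case.

```bash
python3 -m jog '[{"delta_pos":[0,0,0],"rotation":[0,0,-7.1]},{"delta_pos":[0,0,0],"rotation":[0,0,-7.1]},{"delta_pos":[0,0,0],"rotation":[0,0,-7.1]},{"delta_pos":[0,0,0],"rotation":[0,0,-7.1]},{"delta_pos":[0.01,-0.034,0],"rotation":[0,0,0]},{"delta_pos":[0.01,-0.034,0],"rotation":[0,0,0]},{"delta_pos":[0.01,-0.034,0],"rotation":[0,0,0]},{"delta_pos":[0.01,-0.034,0],"rotation":[0,0,0]}]' 0.8
python3 -m jog '[{"delta_pos":[0.01,-0.034,0],"rotation":[0,0,0]},{"delta_pos":[0.01,-0.034,0],"rotation":[0,0,0]},{"delta_pos":[0.01,-0.033,0],"rotation":[0,0,0]},{"delta_pos":[0,0,0],"rotation":[0,0,0]},{"delta_pos":[0,0,0],"rotation":[0,0,0]},{"delta_pos":[0,0,0],"rotation":[0,0,0]}]'
python3 look.py w5 .036; python3 go.py .466 .016 .0 -2.4
```

```text
t: 17.18
tcp_pos: [0.5393, 0.1131, 0.1316]
eef_rot: [0.02, 1.0, -0.0, -0.002]
force: [0.4, -0.2, 0.7]
grip_width: 0.802
gripper_force: 0.0
t: 17.68
tcp_pos: [0.5069, 0.0148, 0.1328]
eef_rot: [0.021, 1.0, 0.0, -0.001]
force: [0.4, -0.3, 0.2]
grip_width: 0.8
gripper_force: 0.0
tcp [0.5069 0.0148 0.1328] yaw 177.64 t 17.6833
0.036 [ 316    0  104   48 2580] [343.7 132.7 100.6  42.7  88. ] 0.0364
0.036 [  53   34  132  124 7347] [ 405.3 -125.8  140.5   57.4  -58.2] 0.0362
0.036 [ 227   83   55  129 6529] [465.8  16.4 140.4  57.   -2.3] 0.0364
0.036 [412 154  80 100 879] [538.1 244.2 139.7   4.2 -30.8] 0.0361
0.036 [ 236  269   46   31 1305] [636.8  15.6  57.2  43.5  89.3] 0.036
t 17.73 turn deg [ 0.03 -0.09  0.09] shift mm [ 41.3  -0.8 133. ] q [-0.19 -0.04  1.96  0.    1.23 -1.72] F -0.78 -0.09 0.86 0.0 0.8
```

```bash
python3 -m jog '[{"delta_pos":[0.021,-0.0003,0.015],"rotation":[0,0,0]},{"delta_pos":[0.0205,-0.0002,0.025],"rotation":[0,0,0]},{"delta_pos":[0,0,0.03],"rotation":[0,0,0]},{"delta_pos":[0,0,0.03],"rotation":[0,0,0]},{"delta_pos":[0,0,0.025],"rotation":[0,0,0]},{"delta_pos":[0,0,0.01],"rotation":[0,0,0]},{"delta_pos":[0,0,0],"rotation":[0,0,0]},{"delta_pos":[0,0,0],"rotation":[0,0,0]}]' 0.8
python3 go.py .4658 .0164 -.019 -2.3
```

```text
t: 18.4
tcp_pos: [0.4667, 0.0158, -0.0009]
eef_rot: [0.02, 1.0, 0.0, -0.0]
force: [1.1, -0.6, -0.2]
grip_width: 0.8
gripper_force: 0.0
t 18.4 turn deg [ 0.01 -0.02 -0.01] shift mm [ 0.9  0.6 18.1] q [-0.21  0.08  2.12  0.    0.94 -1.74] F 1.07 -0.55 -0.18 0.0 0.8
```

```bash
python3 -m jog '[{"delta_pos":[0.0008,0.0006,0.008],"rotation":[0,0,0]},{"delta_pos":[0,0,0.007],"rotation":[0,0,0]},{"delta_pos":[0,0,0.003],"rotation":[0,0,0]},{"delta_pos":[0,0,0],"rotation":[0,0,0]},{"delta_pos":[0,0,0],"rotation":[0,0,0]},{"delta_pos":[0,0,0],"rotation":[0,0,0]}]'
python3 -m jog '[{"delta_pos":[0,0,0],"rotation":[0,0,0]},{"delta_pos":[0,0,0],"rotation":[0,0,0]},{"delta_pos":[0,0,0],"rotation":[0,0,0]},{"delta_pos":[0,0,0],"rotation":[0,0,0]},{"delta_pos":[0,0,0],"rotation":[0,0,0]},{"delta_pos":[0,0,0],"rotation":[0,0,0]}]' 0.45 30
python3 -m jog '[{"delta_pos":[0,0,-0.004],"rotation":[0,0,0]},{"delta_pos":[0,0,-0.01],"rotation":[0,0,0]},{"delta_pos":[0,0,-0.02],"rotation":[0,0,0]},{"delta_pos":[0,0,-0.03],"rotation":[0,0,0]},{"delta_pos":[0,0,-0.03],"rotation":[0,0,0]},{"delta_pos":[0,0,-0.03],"rotation":[0,0,0]},{"delta_pos":[0,0,-0.02],"rotation":[0,0,0]},{"delta_pos":[0,0,0],"rotation":[0,0,0]}]'
python3 go.py .499 .178 .12 -30.6
```

```text
t: 18.9
tcp_pos: [0.4659, 0.0156, -0.0188]
eef_rot: [0.021, 1.0, -0.0, 0.0]
force: [0.1, 0.5, 0.5]
grip_width: 0.802
gripper_force: 0.0
t: 19.4
tcp_pos: [0.4657, 0.016, -0.019]
eef_rot: [0.021, 1.0, 0.0, 0.0]
force: [-0.4, 3.1, 2.0]
grip_width: 0.592
gripper_force: 30.0
t: 20.07
tcp_pos: [0.4687, 0.015, 0.13]
eef_rot: [0.021, 1.0, -0.001, 0.005]
force: [0.4, 0.2, -3.6]
grip_width: 0.596
gripper_force: 30.0
t 20.07 turn deg [2.000e-02 5.500e-01 2.822e+01] shift mm [ 56.9 155.8  10. ] q [-0.21 -0.15  2.06 -0.    1.22 -1.74] F 0.4 0.16 -3.61 30.0 0.6
```

```bash
python3 -m jog '[{"delta_pos":[0,0,0],"rotation":[0,0,3]},{"delta_pos":[0,0,0],"rotation":[0,0,5]},{"delta_pos":[0,0,0],"rotation":[0,0,6]},{"delta_pos":[0,0,0],"rotation":[0,0,6]},{"delta_pos":[0,0,0],"rotation":[0,0,5]},{"delta_pos":[0,0,0],"rotation":[0,0,3.2]},{"delta_pos":[0.0045,0.0125,0],"rotation":[0,0,0]},{"delta_pos":[0.0095,0.026,0],"rotation":[0,0,0]}]'
python3 -m jog '[{"delta_pos":[0.0095,0.026,0],"rotation":[0,0,0]},{"delta_pos":[0.0095,0.026,0],"rotation":[0,0,0]},{"delta_pos":[0.0095,0.026,0],"rotation":[0,0,0]},{"delta_pos":[0.0095,0.026,0],"rotation":[0,0,0]},{"delta_pos":[0.0045,0.0125,0],"rotation":[0,0,0]},{"delta_pos":[0,0,0],"rotation":[0,0,0]},{"delta_pos":[0,0,0],"rotation":[0,0,0]},{"delta_pos":[0,0,0],"rotation":[0,0,0]}]'
python3 look.py w6 .048; python3 - <<'E'
from h import *; from station import r
s=r.get_state(); P=cloud(dict(np.load("wrist.npz")),s); T=R.from_quat(s["eef_rot"]).as_matrix(); Q=(P-s["tcp_pos"])@T
m=(np.abs(Q[...,0]-.05)<.01)&(np.abs(Q[...,1])<.02)&(Q[...,2]<0); print(m.sum(),np.median(P[m][:,2])-s["tcp_pos"][2])
E
python3 fit.py .055 .048 70;  python3 go.py .5524 .2686 .12 -30.6
```

```text
t: 20.73
tcp_pos: [0.4716, 0.0548, 0.1228]
eef_rot: [0.265, 0.964, -0.001, -0.001]
force: [0.6, 0.8, -4.2]
grip_width: 0.597
gripper_force: 30.0
t: 21.4
tcp_pos: [0.4951, 0.1769, 0.1239]
eef_rot: [0.264, 0.965, -0.001, -0.001]
force: [-1.6, 0.0, -4.0]
grip_width: 0.591
gripper_force: 30.0
tcp [0.4951 0.1769 0.1239] yaw 149.38 t 21.4
0.048 [ 323  127   66  126 6687] [551.6 268.7 139.5  57.8 -30.6] 0.0484
2550 0.055447578203628056
held part [49.7 -0.3 56.2 39.4 90. ] [ 202  134  103   72 7035]
held centre tool mm [-0.7 -0.4] ang 0.0 width 56.1
held centre world [0.4956 0.1761 0.1242] yaw 149.35
t 21.45 turn deg [-0.07 -0.04 -0.05] shift mm [ -2.5 108.1   4.2] q [ 0.13  0.01  1.92 -0.    1.21 -0.91] F 0.06 -0.25 -4.49 30.0 0.6
```

```bash
python3 -m jog '[{"delta_pos":[-0.0003,0.014,0],"rotation":[0,0,0]},{"delta_pos":[-0.0003,0.028,0],"rotation":[0,0,0]},{"delta_pos":[-0.0003,0.028,0],"rotation":[0,0,0]},{"delta_pos":[-0.0003,0.026,0],"rotation":[0,0,0]},{"delta_pos":[-0.0003,0.0125,0.01],"rotation":[0,0,0]},{"delta_pos":[0,0,0.025],"rotation":[0,0,0]},{"delta_pos":[0,0,0.025],"rotation":[0,0,0]},{"delta_pos":[0,0,0.012],"rotation":[0,0,0]}]'
python3 -m jog '[{"delta_pos":[0,0,0.004],"rotation":[0,0,0]},{"delta_pos":[0,0,0],"rotation":[0,0,0]},{"delta_pos":[0,0,0],"rotation":[0,0,0]},{"delta_pos":[0,0,0],"rotation":[0,0,0]},{"delta_pos":[0,0,0],"rotation":[0,0,0]},{"delta_pos":[0,0,0],"rotation":[0,0,0]}]'
python3 go.py .5522 .2686 .0285 -30.6
```

```text
t: 22.12
tcp_pos: [0.5503, 0.2689, 0.0493]
eef_rot: [0.264, 0.964, -0.002, -0.002]
force: [-1.0, -0.6, -5.0]
grip_width: 0.595
gripper_force: 30.0
t: 22.62
tcp_pos: [0.5532, 0.2708, 0.0503]
eef_rot: [0.264, 0.965, 0.001, 0.001]
force: [-0.0, 0.1, -4.7]
grip_width: 0.594
gripper_force: 30.0
t 22.62 turn deg [0.09 0.09 0.01] shift mm [-0.3 -2.4 21.8] q [ 0.27  0.31  1.73 -0.    1.1  -0.77] F -0.05 0.13 -4.73 30.0 0.59
```

```bash
python3 -m jog '[{"delta_pos":[0.0004,-0.002,0.007],"rotation":[0,0,0]},{"delta_pos":[0,0,0.007],"rotation":[0,0,0]},{"delta_pos":[0,0,0.003],"rotation":[0,0,0]},{"delta_pos":[0,0,0.001],"rotation":[0,0,0]},{"delta_pos":[0,0,0],"rotation":[0,0,0]},{"delta_pos":[0,0,0],"rotation":[0,0,0]},{"delta_pos":[0,0,0],"rotation":[0,0,0]}]'
python3 go.py .5522 .2686 .0285 -30.6
```

```text
t: 23.2
tcp_pos: [0.5512, 0.2692, 0.0311]
eef_rot: [0.264, 0.965, 0.0, 0.0]
force: [-0.3, -0.2, -4.4]
grip_width: 0.597
gripper_force: 30.0
t 23.2 turn deg [0.02 0.02 0.02] shift mm [-1.2  0.   2.6] q [ 0.27  0.33  1.74  0.    1.06 -0.77] F -0.33 -0.25 -4.42 30.0 0.6
```

Residual is about (-0.5, +0.4) mm. I'll trim that and touch down.

```bash
python3 -m jog '[{"delta_pos":[-0.0005,0.0004,0.001],"rotation":[0,0,0]},{"delta_pos":[0,0,0.001],"rotation":[0,0,0]},{"delta_pos":[0,0,0],"rotation":[0,0,0]},{"delta_pos":[0,0,0],"rotation":[0,0,0]}]' | grep -E "pos|force"
python3 -m jog '[{"delta_pos":[0,0,0.0008],"rotation":[0,0,0]},{"delta_pos":[0,0,0],"rotation":[0,0,0]},{"delta_pos":[0,0,0],"rotation":[0,0,0]}]'| grep -E "pos|force"
```

```text
tcp_pos: [0.5519, 0.2692, 0.0291]
force: [0.9, -0.1, -3.3]
gripper_force: 30.0
tcp_pos: [0.5519, 0.2692, 0.0291]
force: [-3.9, -1.6, 5.0]
gripper_force: 30.0
```

```bash
python3 -m jog '[{"delta_pos":[0,0,0],"rotation":[0,0,0]},{"delta_pos":[0,0,0],"rotation":[0,0,0]},{"delta_pos":[0,0,0],"rotation":[0,0,0]},{"delta_pos":[0,0,0],"rotation":[0,0,0]},{"delta_pos":[0,0,0],"rotation":[0,0,0]},{"delta_pos":[0,0,0],"rotation":[0,0,0]}]' 0.77
python3 -m jog '[{"delta_pos":[0,0,-0.01],"rotation":[0,0,0]},{"delta_pos":[0,0,-0.03],"rotation":[0,0,0]},{"delta_pos":[0,0,-0.03],"rotation":[0,0,0]},{"delta_pos":[-0.02,0,-0.03],"rotation":[0,0,0]},{"delta_pos":[-0.02,0,-0.03],"rotation":[0,0,0]},{"delta_pos":[-0.02,0,0],"rotation":[0,0,0]},{"delta_pos":[0,0,0],"rotation":[0,0,0]},{"delta_pos":[0,0,0],"rotation":[0,0,0]}]'
python3 -m jog '[{"delta_pos":[0,0,0],"rotation":[0,0,0]},{"delta_pos":[0,0,0],"rotation":[0,0,0]},{"delta_pos":[0,0,0],"rotation":[0,0,0]},{"delta_pos":[0,0,0],"rotation":[0,0,0]}]'
python3 look.py w7 .084 .048; python3 - <<'E'
from h import *; from station import r
s=r.get_state()
w=r.read_camera("wrist")["color"][40:330,110:400]
a=cv2.resize(r.read_camera("side")["color"][95:180,200:340],(480,290),interpolation=cv2.INTER_CUBIC)
cv2.imwrite("pics/end.png",np.hstack([w,a])[...,::-1])
E
```

```text
t: 24.28
tcp_pos: [0.5516, 0.2692, 0.028]
eef_rot: [0.264, 0.965, 0.0, 0.0]
force: [-0.6, 0.2, 0.4]
grip_width: 0.772
gripper_force: 0.0
t: 24.95
tcp_pos: [0.6036, 0.2382, 0.1586]
eef_rot: [0.264, 0.964, 0.0, 0.0]
force: [0.0, 0.3, -1.2]
grip_width: 0.77
gripper_force: 0.0
t: 25.28
tcp_pos: [0.6023, 0.239, 0.1574]
eef_rot: [0.263, 0.965, -0.0, -0.001]
force: [-0.5, -0.5, 0.2]
grip_width: 0.769
gripper_force: 0.0
tcp [0.6023 0.239  0.1574] yaw 149.46 t 25.2833
0.084 [ 224   61   60  143 7994] [552.5 268.7 140.4  57.3 -30.6] 0.0844
0.048 [ 225  329  125   34 2589] [837.  158.8 185.4  63.5  59.5] 0.0451
```

View pics/end.png

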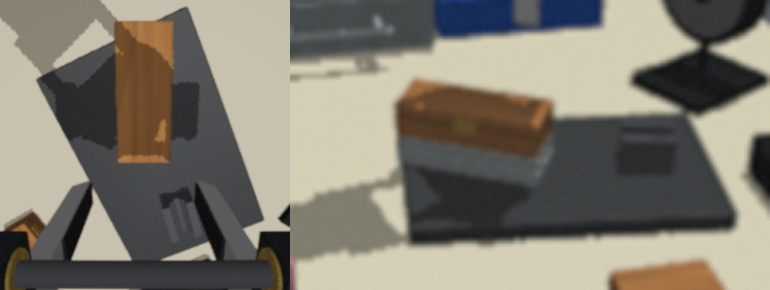

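The case sits at (552.5, 268.7), yaw -30.6°, top at z = 84.4 mm, within 1 mm of the plate below. The side crop shows the pile flush (case at (475,120), plates below) and the arm is clear. Handing in.

```bash
python3 -c "
from station import r; print(r.finish_job())"
```

```text
the job is handed in; nothing more can be done
None
```

The job is handed in: plate and long case are stacked flush on the bottom plate to within about 1 mm by my last camera measurement, everything released and the arm clear at about 25 s; no verdict came back.

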